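Latch the table burner, fit its knob and hold it pressed

TASK

Get the table burner ready for lighting: first swing the open hasp on its right side over until it lies flat, with the staple through its window. Then pick up the loose control knob, turn it so that its D-shaped bore matches the flat of the burner's shaft, push it fully home on the shaft and press it in, shaft and all, against the spring to the bottom of its travel. Finish while still holding the knob pressed in, and leave the salt shaker, the can and the glass where they stand.

Things in the scene. Friction and masses are not known exactly. Their poses are not given: they have to be found in the camera images.
- burner: Fixed table burner, a steel box 260 mm deep (x) by 300 mm wide (y); origin under its centre on the table, front towards its -x. Flat deck 62 mm above the table. A raised cartridge cover (top 75 mm above the table) runs along its whole right side from y -138 to -92 mm. The shaft stands at x -85, y +30 mm, the hasp's hinge at x -35, y -143 mm (burner's frame).
- pan_support (a point): Centre of the burner's round pan support (four bent wires), at the height of its top, 91 mm above the table; radius 65 mm. Burner's axes.
- staple (a point): Top of the steel wire staple that goes through the hasp's window, 94 mm above the table, 65 mm from the hinge line; loop 17 mm wide along the burner's x, 4.4 mm thick. Burner's axes.
- hasp (a joint): Hinge angle of the hasp in rad: 0 = closed, flat over the cover with the staple through its window (a hard stop); 1.57 = standing upright; more = leaning outward, to the burner's right; stop at 2.1. Starts open at 1.3 to 1.9. The hinge is stiff (about 0.06 N m) and stays where it is left, also half way.
- hasp_hinge (a point): Middle of the hasp's hinge line, 80 mm above the table. Its frame turns with the hasp: x along the hinge line (the burner's x), y along the strap from hinge to tip (closed: the burner's +y), z out of the face that is on top when closed. Push the hasp over from the burner's right-hand side, which is free space, towards the burner's +y, then down.
- hasp_tip (a point): Middle of the hasp's free end, same axes as hasp_hinge. The hasp is a steel strap 28 mm wide, 90 mm long and 4 mm thick, its mid-plane through the hinge line: solid from 0 to 54 mm from the hinge, window for the staple from 54 to 75 mm, thumb tab from 75 to 90 mm with a 3 mm radius bead at the end.
- knob: Loose black cooker knob, 50-100 g, upright on the table; origin at the centre of its underside, z up. Skirt 48 mm across, 18 mm high; on it a bar grip from 18 to 38 mm height, 14 mm thick (y), sides flat from x -15 to +20 mm, tapering to a beak at x -33 mm. D-bore in the underside: 16 mm across, 14 mm deep, its flat 4 mm from the axis on the -x side, under the beak; 2 mm chamfer.
- shaft_tip (a point): Centre of the top of the upright steel D-shaft, 14 mm across, 22 mm proud of a round black bezel, 87 mm above the table unpressed. Flat 3 mm from the axis on its -x side, where the bezel has a white mark. The knob fits only with its x along this x (beak over flat, 1 mm clearance); home, its underside is 14 mm below this point. The shaft cannot turn; its angle to the burner varies.
- shaft (a joint): How far the shaft is pressed in, m: 0 = out, 0.006 = at its hard stop. The spring pushes back with about 6 N at the start and 10 N at the bottom.
- salt_shaker: Salt shaker, 44 mm across, 90 mm high; origin under its centre. Bystander.
- soda_can: Drink can, 53 mm across, 134 mm high; origin under its centre. Bystander.
- tumbler: Clear drinking glass, 84 mm across, 85 mm high; origin under its centre. Bystander.

How it is judged (in metres and radians):
On the way, in this order (a step that is already met when the one before it is completed fails the run):
1. the hasp is swung closed over the staple (within 0.06 rad) (value of joint hasp below 0.06 rad), for 0.2 s.
2. the knob is home on the D-shaft (z of knob in the frame of shaft_tip below -0.0115 m and horizontal distance between knob and shaft_tip below 0.003 m and angle between the x axis of knob and the x axis of shaft_tip, either way round below 0.25 rad), for 0.1 s.
At the end, for the whole second after the job is handed in: The hasp is closed within 0.06 rad; the knob is upright and home on the D-shaft (underside within 2.5 mm of its seat, centred within 3 mm, flats matched within 0.25 rad); the fingers hold it (more than 3 N of contact) and keep the shaft pressed in by more than 5 of its 6 mm, at rest (all of step 2 and value of joint hasp below 0.06 rad and angle between knob's own z axis and vertical below 0.12 rad and value of joint shaft above 0.005 m and contact force between the fingers and knob above 3 N and linear speed of knob below 0.02 m/s); the arm keeps its last pose, push and grip.
It fails at once if the salt shaker is moved more than 30 mm (distance of salt_shaker from where it was at the start of the episode above 0.03 m).
It fails at once if the can is moved more than 30 mm (distance of soda_can from where it was at the start of the episode above 0.03 m).
It fails at once if the glass is moved more than 30 mm (distance of tumbler from where it was at the start of the episode above 0.03 m).
It also fails if it takes over 58 s, if anything falls off the work surface, if the arm or the gripper's body presses on something with over 40 N, if the wrist force passes 120 N, or if a joint passes its speed limit or range.

ROBOT

A 7-joint arm with a two-finger parallel gripper is mounted at the origin on the work surface; the furniture and walls round the work are solid. World frame = base frame: x ahead of the robot, y to its left, z up, the work surface at z = 0. Lengths are in mm, angles in rad, forces in N, time in s.
With the tool pointing down it reaches from about 425 to 950 mm from the base axis. Payload 4.7 kg.
Tool frame: the origin (TCP) lies midway between the tips of the shut fingers; the grasp point (between the pads) lies 19 mm behind it; z points along the fingers, y is the line along which they close (so a half turn about z gives the same grasp; the last joint's range is limited). The gripper opens to 85 mm and grips with 20 to 120 N. Pads are 22 mm wide; open, the fingers measure 114 mm over their backs; the gripper's body (76 mm by 85 mm) begins 54 mm behind the grasp point. The pads swing forward as they close: fully open they stand 13 mm farther back than shut.
Start: joints at [-1.361, 0.469, -0.049, 1.532, 0.024, 1.141, -0.082], TCP at [159.619, 655.875, 208.835] pointing down, gripper open.
Joint ranges: [-2.59, 2.59], [-0.33, 1.99], [-1.39, 1.29], [0.1, 2.45], [-1.04, 4.18], [0.21, 1.99], [-2.66, 2.66]. Speed limits (rad/s): [2.57, 2.57, 3.14, 3.14, 3.14, 3.14, 3.14].

INTERFACE

Orientations are given as a rotation vector (axis times angle).
In Python, from bench import * gives the robot as it stands.
- The arm moves only by the shell command python3 -m jog 'ROWS'. ROWS is JSON, a list of rows, each an object with "slide": the shift along the world's x, y, z in m, a list of three; "roll": the turn about the world's z in rad; "fingers": the closure, from -1 (fully open) to 1 (shut). A call has 1 to 10 rows; each row shifts and turns the commanded pose from where the row before left it; what a row does not reach is not made up. A row lasts 1/8 s, in which the tool goes at most 62.5 mm and 10.7 degrees, less where a joint would pass 70% of its speed; a pose out of reach is approached as far as the arm can. A call with a gripper value outside its range is refused whole. The fingers move at their own pace and stop on an object; the grip force is fixed at half the most. Time passes only in rows, so rows that do not move let the fingers close. It gives the time, the measured TCP pose, the force, the opening and the grip force at its end, in the units of the state.
- observe(): the state, without advancing time (a new reading comes with each control period).
- camera(name): name is "side" or "top"; returns (picture, depth): 480x640x3 uint8, red, green, blue; 480x640 float32, mm along the optical axis (not along the pixel's ray), 0 where there is no reading.
- get_calibration(name): a dict with "fx", "fy", "cx", "cy" (pixels), "k1" (the pictures are not rectified: a ray, as slopes to the right and down, at radius r is drawn at 1 + k1 r^2 times it, then the intrinsics apply), "R" (3x3) and "t" (3): a world point X has camera coordinates R X + t. Camera axes: x right, y down, z forward; pixel columns grow to the right and rows downward; lengths in mm; the calibration is good to about 2 mm. A picture is of the moment at which its call begins. get_calibration takes no time and is no camera call.
- finish_job(): hands the job in; it is judged then, once.
The state is a dict: "time_s": time; "q": joint angles; "joint_velocities": joint speeds; "joint_efforts": joint torques, N m; "ee_pos": TCP position; "tool_rot": TCP orientation; "contact_force": force on the tool from outside, world axes, zero at the start; "torque": the same for the moment, N m; "grip_width": finger opening in mm; "grasp_force": force on a finger pad.
Only numpy, scipy, OpenCV 4.12 (cv2) and the standard library are available. Lean on these libraries where they do the work, as an engineer would, in place of code of your own. Each camera call takes 0.05 s, during which the arm holds its last target. There are 200 camera calls.

## Working session

There is one attempt and no reset: what is moved stays moved. The work goes in short steps, Python scripts to look and compute and a shell command to move; the robot and the scene stay as the last step left them, time stands still between calls to the robot, and variables do not carry over. Pictures are saved under pics/ and viewed, at most 10 in all, crops included, and the job is handed in when it is done.

```bash
mkdir -p pics; cat > h.py <<'E'
from bench import *
import numpy as np, cv2
def rays(c,uv):
    uv=np.asarray(uv,float).reshape(-1,2)
    d=np.stack([(uv[:,0]-c['cx'])/c['fx'],(uv[:,1]-c['cy'])/c['fy']],1)
    s=d.copy()
    for _ in range(20): s=d/(1+c['k1']*(s**2).sum(1,keepdims=True))
    return np.c_[s,np.ones(len(s))]
def onz(c,uv,z):
    R=np.array(c['R']);t=np.array(c['t']);C=-R.T@t;d=rays(c,uv)@R
    return C+d*((np.asarray(z)-C[2])/d[:,2])[:,None]
def cloud(c,D):
    R=np.array(c['R']);t=np.array(c['t'])
    v,u=np.mgrid[:480,:640];r=rays(c,np.c_[u.ravel(),v.ravel()])
    return ((r*D.reshape(-1,1)-t)@R).reshape(480,640,3)
def proj(c,X):
    p=np.asarray(X,float).reshape(-1,3)@np.array(c['R']).T+np.array(c['t']);s=p[:,:2]/p[:,2:]
    s=s*(1+c['k1']*(s**2).sum(1,keepdims=True))
    return s*[c['fx'],c['fy']]+[c['cx'],c['cy']]
E
python3 - <<'E'
from h import *
for n in ('top','side'):
    p,d=camera(n);cv2.imwrite(f'pics/{n}0.png',p[...,::-1]);np.savez(f'{n}0.npz',p=p,d=d)
    c=get_calibration(n);R=np.array(c['R']);print(n,c['fx'],-R.T@np.array(c['t']),R[2])
s=observe();print(s)
E
```

```text
top 521.7266917709748 [ 303.32978765  -67.29397214 1237.28952543] [ 0.19774316  0.00256809 -0.9802505 ]
side 475.7521170256299 [  577.83869227 -1047.9494239    943.97828945] [-0.00927693  0.76040231 -0.64938607]
{'time_s': 0.1, 'q': array([-1.36092002,  0.46934423, -0.04859774,  1.5335758 ,  0.02410775,
        1.14099502, -0.08231669]), 'joint_velocities': array([-0.00023391,  0.00028425, -0.00039363, -0.00274305, -0.00068508,
        0.00039715, -0.00060617]), 'joint_efforts': array([ 2.96874759e-04, -5.11516786e+01, -4.71229758e-02, -2.38391340e+01,
        1.07651917e-02,  4.37273062e-03, -1.14000474e-05]), 'ee_pos': array([159.5020425 , 655.30463115, 207.87700198]), 'tool_rot': array([-3.74133451e-01, -3.11909216e+00,  2.71860236e-03]), 'contact_force': array([ 1.11980552, -0.23625741, -0.48710137]), 'torque': array([ 0.00554207, -0.01026944, -0.03951516]), 'grasp_force': 0.0, 'grip_width': 85.64378724651809}
```

View pics/top0.png

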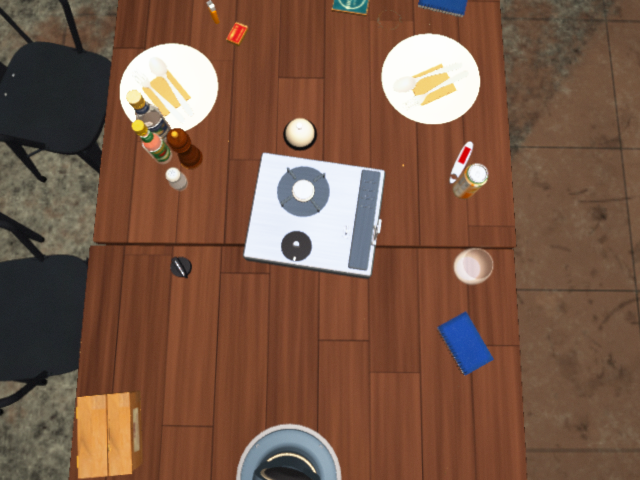

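View pics/side0.png

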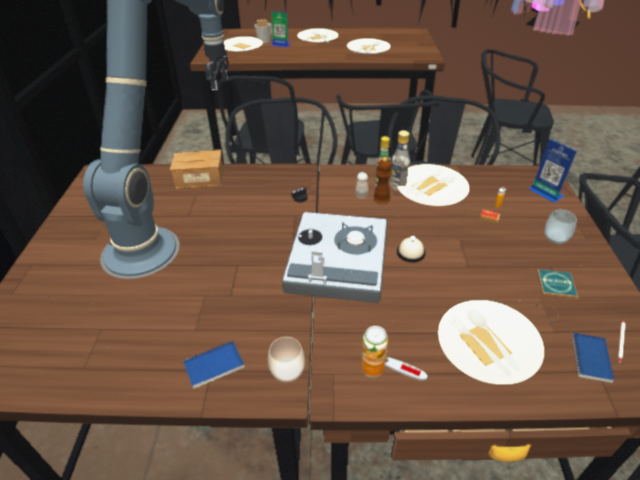

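The top view shows the burner (corners about (263,155), (385,168), (370,275), (245,260)), with the shaft and bezel at (296,245), the knob at (180,267), and the hasp edge-on near (377,230). The shaker is at (176,178), the can at (472,180) and the glass at (473,266). The side view shows the hasp upright at (317,265).

```bash
python3 - <<'E'
from h import *
for n in ('top','side'):
    z=np.load(n+'0.npz');p,D=z['p'],z['d'];c=get_calibration(n);P=cloud(c,D)
    x,y,h=P[...,0],P[...,1],P[...,2]
    box=(x>350)&(x<800)&(y>-280)&(y<200)
    m=box&(h>52)&(h<82)&(D>0)
    if n=='top':
        k,l,st,ce=cv2.connectedComponentsWithStats(m.astype(np.uint8));i=1+st[1:,4].argmax();m=l==i
    print(n,'rect',cv2.minAreaRect(P[m][:,:2].astype(np.float32)), np.median(h[m]))
    tab=box&(h<25)&(D>0);print(' table',np.median(h[tab]))
    hs=box&(h>100)&(h<190);print(' hasp pts',hs.sum(),P[hs].min(0) if hs.any() else'',P[hs].max(0) if hs.any() else'')
    k=(x>350)&(x<650)&(y>120)&(y<320)&(h>8)&(h<60)&(D>0)
    print(' knob',k.sum(),np.median(P[k],0))
    if n=='top':
        print('shaft/knob guess',onz(c,[[296,245]],[87]),onz(c,[[180,267]],[38]))
z=np.load('top0.npz');p=z['p'][...,::-1]
a=cv2.resize(p[215:285,260:400],None,fx=4,fy=4,interpolation=2)
b=cv2.resize(p[250:285,160:202],None,fx=8,fy=8,interpolation=2)
q=np.load('side0.npz')['p'][...,::-1]
e=cv2.resize(q[205:305,280:395],None,fx=4,fy=3,interpolation=2)
W=np.zeros((600,800,3),np.uint8)
W[:280,:560]=a;W[300:580,460:796]=b;W[300:600,:460]=e
cv2.imwrite('pics/m1.png',W)
E
```

```text
top rect ((593.4290161132812, -53.368804931640625), (299.7391662597656, 260.7574462890625), 81.7721939086914) 62.42868622994534
 table -0.3162191659812947
 hasp pts 69 [ 524.34107959 -193.68273343  100.59212991] [ 552.78975353 -184.86763128  174.19075512]
 knob 357 [470.59353881 260.87516807  20.33296347]
shaft/knob guess [[512.03839257 -12.31074953  87.        ]] [[466.14432827 258.46571507  38.        ]]
side rect ((598.32958984375, -52.5816650390625), (302.34881591796875, 259.61505126953125), 81.86782836914062) 62.07876307295359
 table -1.3720776881641126
 hasp pts 207 [ 529.40076642 -193.00688546  100.00600238] [ 556.76550317 -182.74472017  173.23705892]
 knob 164 [475.08106316 256.03151752  23.94287951]
```

View pics/m1.png

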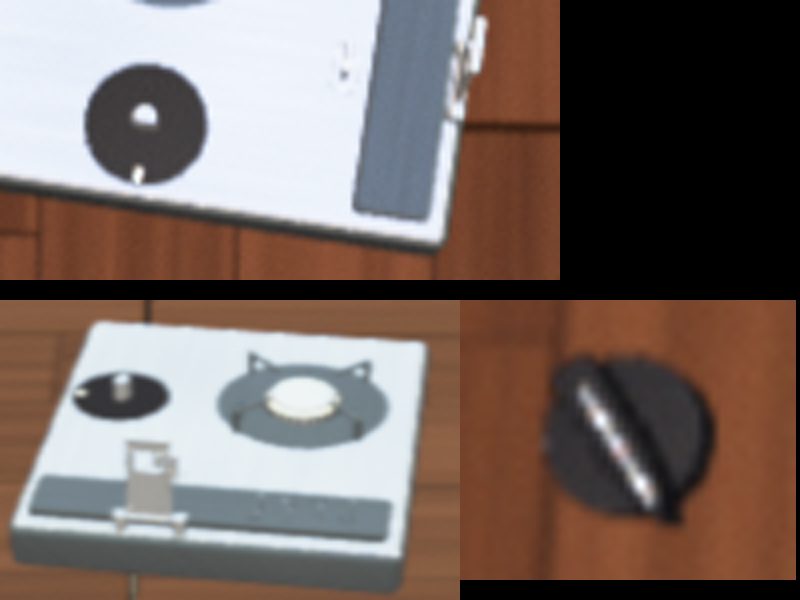

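The white mark and the hasp are clear, the hasp standing about upright at y ≈ -189, and the knob's beak points to the lower right. Burner centre is about (595.5, -53), yaw -0.143, which puts the hinge at (540, -190) and the shaft at (515, -11). I'll go to the hasp first with the fingers shut.

```bash
python3 -m jog '[{"slide":[0.05,-0.03,0.01],"roll":0.1,"fingers":1},{"slide":[0.05,-0.03,0.01],"roll":0,"fingers":1},{"slide":[0.05,-0.03,0.01],"roll":0,"fingers":1},{"slide":[0.05,-0.035,0.01],"roll":0,"fingers":1},{"slide":[0.01,-0.06,0],"roll":0,"fingers":1},{"slide":[0.01,-0.06,0],"roll":0,"fingers":1},{"slide":[0.01,-0.06,0],"roll":0,"fingers":1},{"slide":[0.01,-0.06,0],"roll":0,"fingers":1},{"slide":[0.01,-0.06,0],"roll":0,"fingers":1},{"slide":[0.01,-0.06,0],"roll":0,"fingers":1}]'; python3 -c "
from bench import *;print(observe())"
```

```text
time_s: 1.35
ee_pos: [419.5, 168.7, 248.7]
tool_rot: [-0.218, -3.134, -0.0]
contact_force: [0.3, 0.2, 0.1]
grip_width: -0.1
grasp_force: 0.0
{'time_s': 1.35, 'q': array([-0.63416756,  0.05721109,  0.16673683,  1.99044519, -0.01080733,
        1.0947182 ,  0.96929004]), 'joint_velocities': array([ 0.580738  , -0.24928776,  0.41768168,  0.2710507 ,  0.00875638,
       -0.02901614,  0.97598743]), 'joint_efforts': array([ -3.67920801, -25.81384957,  -1.27543911, -22.81050324,
        -0.10187636,   0.21404342,  -0.82483638]), 'ee_pos': array([419.50184337, 168.71833897, 248.7077587 ]), 'tool_rot': array([-2.17787679e-01, -3.13400440e+00, -1.82935017e-04]), 'contact_force': array([0.29691452, 0.21268433, 0.09303075]), 'torque': array([-0.02863487, -0.06175481, -0.02249951]), 'grasp_force': 0.0, 'grip_width': -0.13388844840619568}
```

```bash
python3 -m jog '[{"slide":[0.016,-0.057,0],"roll":0,"fingers":1},{"slide":[0.016,-0.057,0],"roll":0,"fingers":1},{"slide":[0.016,-0.057,0],"roll":0,"fingers":1},{"slide":[0.016,-0.057,0],"roll":0,"fingers":1},{"slide":[0.016,-0.057,0],"roll":0,"fingers":1},{"slide":[0.016,-0.057,0],"roll":0,"fingers":1},{"slide":[0.016,-0.057,0],"roll":0,"fingers":1},{"slide":[0,0,-0.04],"roll":0,"fingers":1},{"slide":[0,0,-0.04],"roll":0,"fingers":1},{"slide":[0,0,0],"roll":0,"fingers":1}]'
python3 - <<'E'
from h import *
p,D=camera('side');c=get_calibration('side');e=observe()['ee_pos'];print(e)
print(proj(c,[e,[540.5,-189.5,80],[540.5,-189.5,170]]))
q=p[180:310,230:400,::-1];cv2.imwrite('pics/s1.png',cv2.resize(q,None,fx=4,fy=4,interpolation=2))
E
```

```text
time_s: 2.6
ee_pos: [529.2, -227.0, 165.8]
tool_rot: [-0.218, -3.127, -0.003]
contact_force: [0.4, 0.7, 0.3]
grip_width: -0.2
grasp_force: 0.0
[ 530.91329221 -227.81433255  168.10794346]
[[310.8794125  262.06123849]
 [316.02047279 276.83969395]
 [315.31720339 250.65553918]]
```

View pics/s1.png

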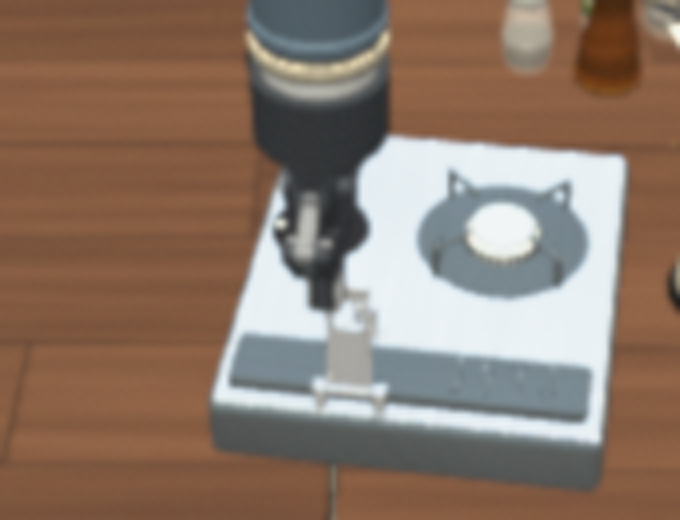

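The finger tip shows at crop (322,308), full image (310,257), just in front of the hasp's left edge. That's 5 px above the projected TCP, so I'll check it with depth.

```bash
python3 - <<'E'
from h import *
e=observe()['ee_pos'];print(e)
for n in('side','top'):
    p,D=camera(n);c=get_calibration(n);P=cloud(c,D)
    m=(abs(P[...,0]-e[0])<40)&(P[...,1]<-150)&(P[...,1]>-280)&(P[...,2]>85)&(P[...,2]<260)
    Q=P[m];print(n,len(Q))
    for z in range(90,230,10):
        k=Q[(Q[:,2]>=z)&(Q[:,2]<z+10)]
        if len(k):print(z,len(k),k.min(0)[:2].round(),k.max(0)[:2].round(),np.median(k[:,:2],0).round())
E
```

```text
[ 530.91329221 -227.81433255  168.10794346]
side 373
90 31 [ 530. -194.] [ 556. -186.] [ 543. -189.]
100 29 [ 531. -191.] [ 556. -184.] [ 541. -189.]
110 32 [ 531. -193.] [ 556. -184.] [ 546. -189.]
120 34 [ 531. -193.] [ 556. -186.] [ 543. -189.]
130 25 [ 531. -193.] [ 556. -182.] [ 544. -188.]
140 10 [ 532. -190.] [ 556. -184.] [ 554. -188.]
150 11 [ 544. -189.] [ 557. -186.] [ 552. -188.]
160 18 [ 544. -191.] [ 557. -184.] [ 549. -189.]
170 6 [ 545. -194.] [ 557. -188.] [ 552. -191.]
180 1 [ 541. -233.] [ 541. -233.] [ 541. -233.]
190 19 [ 523. -240.] [ 544. -230.] [ 535. -235.]
200 33 [ 523. -242.] [ 544. -230.] [ 535. -238.]
210 28 [ 523. -244.] [ 544. -230.] [ 533. -239.]
220 5 [ 528. -242.] [ 544. -231.] [ 544. -237.]
top 0
```

```bash
python3 -m jog '[{"slide":[0.01,0,-0.027],"roll":0,"fingers":1},{"slide":[0,0,-0.026],"roll":0,"fingers":1},{"slide":[0.0015,0.01,0],"roll":0,"fingers":1},{"slide":[0.0015,0.01,0],"roll":0,"fingers":1},{"slide":[0.0015,0.01,0],"roll":0,"fingers":1},{"slide":[0.0015,0.01,0],"roll":0,"fingers":1},{"slide":[0.001,0.01,0],"roll":0,"fingers":1},{"slide":[0.0015,0.01,-0.002],"roll":0,"fingers":1},{"slide":[0,0,0],"roll":0,"fingers":1}]'
cat > hs.py <<'E'
from h import *
e=observe()['ee_pos'];print(e,observe()['contact_force'])
p,D=camera('side');c=get_calibration('side');P=cloud(c,D)
m=(P[...,0]>505)&(P[...,0]<580)&(P[...,1]<-80)&(P[...,1]>-280)&(P[...,2]>78)&(P[...,2]<250)
Q=P[m]
for z in range(78,200,8):
    k=Q[(Q[:,2]>=z)&(Q[:,2]<z+8)]
    if len(k):print(z,len(k),k.min(0)[:2].round(),k.max(0)[:2].round(),np.median(k[:,:2],0).round())
cv2.imwrite('pics/s_%d.png'%(observe()['time_s']*100),cv2.resize(p[180:310,230:400,::-1],None,fx=4,fy=4,interpolation=2))
E
python3 hs.py; ls pics
```

```text
time_s: 3.88
ee_pos: [550.2, -166.6, 113.5]
tool_rot: [-0.215, -3.134, -0.001]
contact_force: [-0.3, 0.5, 0.1]
grip_width: 0.1
grasp_force: 0.0
[ 550.21169567 -166.57921892  113.49511081] [-0.348891    0.46016542  0.05814864]
78 69 [ 505. -196.] [ 571. -124.] [ 543. -189.]
86 44 [ 530. -190.] [ 558. -175.] [ 543. -183.]
94 33 [ 533. -185.] [ 558. -173.] [ 546. -179.]
102 39 [ 533. -181.] [ 558. -169.] [ 546. -174.]
110 45 [ 533. -176.] [ 558. -156.] [ 546. -169.]
118 37 [ 533. -169.] [ 561. -158.] [ 546. -164.]
126 8 [ 536. -163.] [ 538. -154.] [ 537. -158.]
134 16 [ 536. -173.] [ 564. -150.] [ 546. -171.]
142 22 [ 538. -180.] [ 564. -153.] [ 553. -175.]
150 22 [ 541. -181.] [ 564. -169.] [ 553. -177.]
158 17 [ 542. -182.] [ 564. -168.] [ 554. -176.]
166 3 [ 547. -180.] [ 564. -169.] [ 549. -180.]
174 5 [ 562. -191.] [ 566. -159.] [ 564. -176.]
182 16 [ 538. -201.] [ 564. -174.] [ 556. -197.]
190 10 [ 538. -207.] [ 562. -179.] [ 559. -187.]
198 38 [ 535. -217.] [ 571. -160.] [ 558. -182.]
m1.png
s1.png
s_392.png
side0.png
top0.png
```

```bash
python3 -m jog '[{"slide":[-0.002,0,-0.006],"roll":0,"fingers":1},{"slide":[-0.002,0,-0.006],"roll":0,"fingers":1},{"slide":[0,0.003,-0.006],"roll":0,"fingers":1},{"slide":[0,0.003,-0.006],"roll":0,"fingers":1},{"slide":[0,0.002,-0.006],"roll":0,"fingers":1},{"slide":[0,0,0],"roll":0,"fingers":1}]'
python3 hs.py
```

```text
time_s: 4.68
ee_pos: [545.7, -159.6, 83.1]
tool_rot: [-0.217, -3.133, -0.001]
contact_force: [0.6, 0.2, 0.7]
grip_width: 0.2
grasp_force: 0.0
[ 545.69162467 -159.60668995   83.09322028] [0.5919319  0.15149251 0.68824188]
78 81 [ 520. -198.] [ 566. -177.] [ 543. -188.]
86 63 [ 532. -186.] [ 558. -161.] [ 545. -174.]
94 43 [ 535. -172.] [ 561. -154.] [ 548. -163.]
102 18 [ 535. -167.] [ 563. -139.] [ 557. -153.]
110 24 [ 538. -173.] [ 563. -125.] [ 556. -166.]
118 28 [ 538. -174.] [ 568. -115.] [ 553. -169.]
126 25 [ 538. -175.] [ 568. -115.] [ 551. -171.]
134 5 [ 541. -174.] [ 559. -167.] [ 549. -172.]
142 4 [ 559. -171.] [ 563. -151.] [ 561. -162.]
150 15 [ 537. -193.] [ 561. -164.] [ 554. -188.]
158 8 [ 532. -196.] [ 559. -173.] [ 557. -191.]
166 24 [ 532. -206.] [ 566. -156.] [ 554. -178.]
174 30 [ 530. -213.] [ 566. -155.] [ 554. -176.]
182 27 [ 530. -219.] [ 564. -173.] [ 550. -197.]
190 62 [ 528. -222.] [ 564. -148.] [ 546. -214.]
198 59 [ 528. -219.] [ 569. -151.] [ 543. -205.]
```

```bash
python3 -m jog '[{"slide":[0,0,-0.005],"roll":0,"fingers":1},{"slide":[0,0,-0.005],"roll":0,"fingers":1},{"slide":[0,0,-0.003],"roll":0,"fingers":1},{"slide":[0,0,-0.002],"roll":0,"fingers":1},{"slide":[0,0,0],"roll":0,"fingers":1}]'
python3 hs.py | head -5
```

```text
time_s: 5.35
ee_pos: [545.9, -160.1, 68.6]
tool_rot: [-0.218, -3.133, 0.0]
contact_force: [1.8, -0.0, -0.0]
grip_width: -0.1
grasp_force: 0.0
[ 545.89639178 -160.1493219    68.56423192] [ 1.81651892 -0.0410282  -0.04326947]
78 119 [ 520. -196.] [ 566. -155.] [ 545. -184.]
86 40 [ 535. -185.] [ 563. -134.] [ 552. -165.]
94 35 [ 538. -175.] [568. -99.] [ 563. -142.]
102 24 [ 538. -175.] [ 568. -102.] [ 552. -169.]
```

```bash
for i in 1 2; do python3 -m jog '[{"slide":[0,0,-0.002],"roll":0,"fingers":1},{"slide":[0,0,0],"roll":0,"fingers":1}]'|egrep 'ee|force'; done
```

```text
ee_pos: [546.1, -160.1, 66.7]
contact_force: [0.2, -0.5, -0.6]
grasp_force: 0.0
ee_pos: [546.1, -160.1, 64.7]
contact_force: [-0.3, -0.5, -0.1]
grasp_force: 0.0
```

```bash
for i in 1 2; do python3 -m jog '[{"slide":[0,0,-0.0015],"roll":0,"fingers":1},{"slide":[0,0,0],"roll":0,"fingers":1}]'|egrep 'ee|force'; done;  python3 hs.py | head -5
```

```text
ee_pos: [546.1, -160.1, 63.2]
contact_force: [0.2, -0.1, -0.3]
grasp_force: 0.0
ee_pos: [546.1, -160.2, 61.7]
contact_force: [-1.0, 0.3, -0.5]
grasp_force: 0.0
[ 546.05185392 -160.15220114   61.68537546] [-0.99632139  0.25402513 -0.49508533]
78 138 [ 520. -197.] [568. -97.] [ 548. -178.]
86 26 [ 537. -193.] [571. -99.] [ 558. -164.]
94 25 [ 538. -176.] [ 561. -156.] [ 551. -168.]
102 21 [ 540. -176.] [ 561. -158.] [ 548. -172.]
```

```bash
for i in 1 2 3; do python3 -m jog '[{"slide":[0,0,-0.001],"roll":0,"fingers":1},{"slide":[0,0,0],"roll":0,"fingers":1}]'|egrep 'ee|contact'; done; python3 hs.py >/dev/null; ls -t pics|head -1
```

```text
ee_pos: [546.0, -160.2, 60.7]
contact_force: [0.4, 0.6, 1.0]
ee_pos: [546.1, -160.2, 59.7]
contact_force: [0.2, 0.1, 0.1]
ee_pos: [546.1, -160.2, 59.6]
contact_force: [-2.0, 1.1, 6.4]
s_725.png
```

```bash
python3 -m jog '[{"slide":[0,0,-0.001],"roll":0,"fingers":1},{"slide":[0,0,0],"roll":0,"fingers":1},{"slide":[0,0,0],"roll":0,"fingers":1}]'|egrep 'ee|contact'; python3 hs.py; ls -t pics|head -1
```

```text
ee_pos: [546.2, -160.2, 59.5]
contact_force: [-4.3, 1.8, 13.4]
[ 546.16225171 -160.18033163   59.45807578] [-4.3107944   1.76494995 13.35340885]
78 145 [ 514. -197.] [571. -97.] [ 548. -177.]
86 20 [ 540. -197.] [ 564. -156.] [ 554. -169.]
94 16 [ 538. -175.] [ 561. -157.] [ 551. -171.]
102 23 [ 538. -176.] [ 561. -157.] [ 551. -171.]
110 2 [ 541. -176.] [ 551. -171.] [ 546. -174.]
118 4 [ 559. -172.] [ 563. -152.] [ 561. -159.]
126 10 [ 544. -191.] [ 561. -171.] [ 559. -181.]
134 11 [ 532. -199.] [ 559. -174.] [ 556. -194.]
142 25 [ 531. -207.] [ 566. -157.] [ 556. -178.]
150 24 [ 531. -213.] [ 566. -156.] [ 554. -179.]
158 23 [ 532. -219.] [ 564. -172.] [ 552. -181.]
166 66 [ 528. -223.] [ 564. -151.] [ 547. -214.]
174 54 [ 527. -221.] [ 569. -154.] [ 545. -199.]
182 55 [ 527. -212.] [ 566. -172.] [ 545. -185.]
190 35 [ 536. -203.] [ 566. -177.] [ 545. -196.]
198 26 [ 536. -199.] [ 555. -193.] [ 547. -196.]
s_767.png
```

View pics/s_725.png

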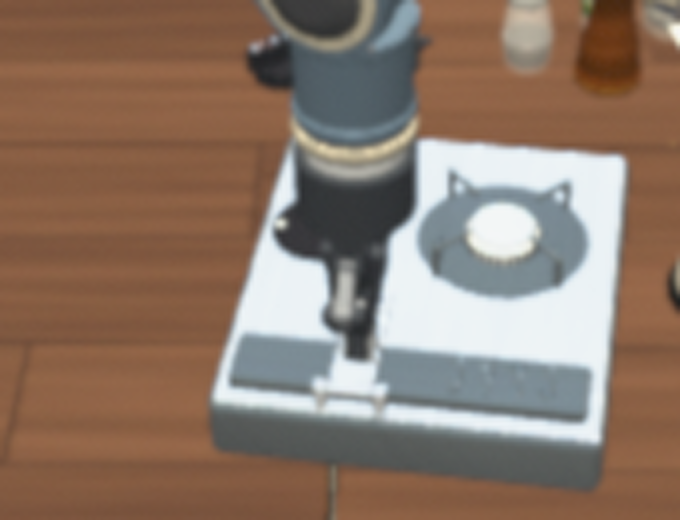

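The hasp lies flat under the finger at crop (355,375) and is against its hard stop. The reported TCP z sits about 22 mm below the visible fingertip, which I'll allow for later. Now measuring the knob and shaft from the first pictures while lifting off.

```bash
python3 -m jog '[{"slide":[0,0,0.04],"roll":0,"fingers":1},{"slide":[0,0,0.06],"roll":0,"fingers":1},{"slide":[-0.01,0.05,0.03],"roll":0,"fingers":-1},{"slide":[-0.01,0.06,0],"roll":0,"fingers":-1},{"slide":[-0.01,0.06,0],"roll":0,"fingers":-1},{"slide":[-0.01,0.06,0],"roll":0,"fingers":-1},{"slide":[-0.01,0.06,0],"roll":0,"fingers":-1},{"slide":[-0.01,0.06,0],"roll":0,"fingers":-1},{"slide":[0,0,0],"roll":0,"fingers":-1}]'|egrep 'ee|cont|time|rot'
python3 - <<'E'
from h import *
for n in('top','side'):
    z=np.load(n+'0.npz');p,D=z['p'],z['d'];c=get_calibration(n);P=cloud(c,D)
    m=(P[...,0]>430)&(P[...,0]<520)&(P[...,1]>210)&(P[...,1]<310)&(D>0)
    for lo,hi in((12,24),(30,45)):
        k=m&(P[...,2]>lo)&(P[...,2]<hi);Q=P[k][:,:2]
        mu=Q.mean(0);u,s,v=np.linalg.svd(Q-mu,full_matrices=False);pr=(Q-mu)@v[0]
        print(n,lo,len(Q),'mean',mu.round(1),'dir',v[0].round(3),np.degrees(np.arctan2(v[0][1],v[0][0])).round(1),'ext',pr.min().round(1),pr.max().round(1),'circ',[np.round(a,1) for a in cv2.minEnclosingCircle(Q.astype(np.float32))], 'z',np.median(P[k][:,2]).round(1))
c=get_calibration('top');g=np.load('top0.npz')['p'].astype(int)
b=onz(c,[[260+145.5/4,215+124/4],[260+138/4,215+173/4]],[65,65]);print('bezel,mark',b)
m=(g.max(2)<90)
m[:215]=0;m[280:]=0;m[:,:265]=0;m[:,325:]=0
v,u=np.nonzero(m);X=onz(c,np.c_[u,v],np.full(len(u),65));print('bezel circ',cv2.minEnclosingCircle(X[:,:2].astype(np.float32)),len(u))
# black knob mask in top image, radius 24 skirt
s=np.zeros((480,640,3),np.uint8)
for n,z0 in(('top0','top'),):
    p,D=camera('side');cv2.imwrite('pics/s3.png',cv2.resize(p[180:310,230:400,::-1],None,fx=4,fy=4,interpolation=2))
    p2,D2=camera('top');np.savez('top1.npz',p=p2,d=D2)
E
```

```text
time_s: 8.8
ee_pos: [484.6, 195.7, 187.5]
tool_rot: [-0.202, -3.134, -0.003]
contact_force: [0.5, -1.1, -0.3]
top 12 197 mean [471.4 262.5] dir [ 0.54  -0.842] -57.3 ext -25.8 21.8 circ [array([468.3, 261.6]), np.float64(27.8)] z 17.7
top 30 135 mean [468.8 262.2] dir [-0.815 -0.579] -144.6 ext -25.6 29.5 circ [array([465.6, 263.5]), np.float64(27.5)] z 37.7
side 12 69 mean [476.8 255.3] dir [-0.901 -0.435] -154.2 ext -25.9 30.3 circ [array([473.1, 257.9]), np.float64(28.2)] z 16.1
side 30 59 mean [471.6 261.4] dir [-0.837 -0.547] -146.9 ext -25.8 28.0 circ [array([471.6, 259.4]), np.float64(26.9)] z 34.4
bezel,mark [[513.71961647 -12.16020818  65.        ]
 [485.40286276  -8.44247438  65.        ]]
bezel circ ((477.9528503417969, -10.677995681762695), 69.1013412475586) 772
```

View pics/s3.png

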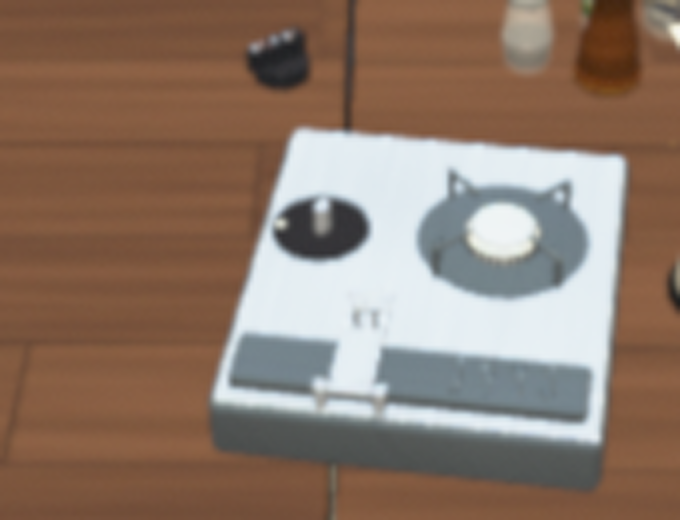

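The hasp is flat, with the staple through its window at crop (367,318). The beak points towards -x,-y, so the knob's yaw is about +0.60, against about -0.14 for the shaft. Next I hover over the knob with the fingers aligned and check fingertip height.

```bash
python3 -m jog '[{"slide":[-0.003,0.017,-0.03],"roll":0.183,"fingers":-1},{"slide":[-0.003,0.017,-0.03],"roll":0.183,"fingers":-1},{"slide":[-0.003,0.017,-0.03],"roll":0.183,"fingers":-1},{"slide":[-0.0025,0.017,-0.027],"roll":0.183,"fingers":-1},{"slide":[0,0,0],"roll":0,"fingers":-1},{"slide":[0,0,0],"roll":0,"fingers":-1}]'|egrep 'ee|cont|time|rot|wid'
cat > kn.py <<'E'
from h import *
import sys
s=observe();e=s['ee_pos'];r=s['tool_rot'];Rm=cv2.Rodrigues(r)[0];print(e,'tool y deg',np.degrees(np.arctan2(Rm[1,1],Rm[0,1])),'tilt',Rm[:,2].round(3),'q7',s['q'][6])
for n in('side','top'):
    p,D=camera(n);c=get_calibration(n);P=cloud(c,D)
    k=(abs(P[...,0]-e[0])<80)&(abs(P[...,1]-e[1])<80)&(D>0)&(P[...,2]>5)
    Q=P[k]
    if n=='side':
      L=(Q-[*e[:2],0])@Rm[:,:2]
      for z in range(8,150,8):
        m=(Q[:,2]>=z)&(Q[:,2]<z+8)
        if m.any():print(z,m.sum(),'tx',L[m,0].min().round(),L[m,0].max().round(),'ty',L[m,1].min().round(),L[m,1].max().round())
    t=observe()['time_s'];uv=proj(c,[*e[:2],50])[0].astype(int);u,v=np.clip(uv,[50,45],[590,435])
    cv2.imwrite(f'pics/k_{n}_{t*100:.0f}.png',cv2.resize(p[v-45:v+45,u-50:u+50,::-1],None,fx=6,fy=6,interpolation=2));print(f'k_{n}_{t*100:.0f}.png',u-50,v-45)
E
python3 kn.py
```

```text
time_s: 9.65
ee_pos: [476.0, 256.0, 71.7]
tool_rot: [-0.91, 3.006, -0.001]
contact_force: [0.4, -1.1, -0.7]
grip_width: 85.7
[475.98524067 256.0217268   71.71063528] tool y deg 123.67138029417816 tilt [ 0.001 -0.    -1.   ] q7 1.6715527544710145
8 41 tx -25.0 26.0 ty -15.0 12.0
16 48 tx -27.0 28.0 ty -19.0 16.0
24 31 tx -27.0 26.0 ty -1.0 11.0
32 47 tx -26.0 28.0 ty -1.0 17.0
40 1 tx -5.0 -5.0 ty 3.0 3.0
96 1 tx -0.0 -0.0 ty 41.0 41.0
104 14 tx -12.0 10.0 ty -48.0 48.0
112 27 tx -13.0 10.0 ty -61.0 47.0
120 34 tx -12.0 9.0 ty -62.0 46.0
128 31 tx -14.0 10.0 ty -61.0 45.0
136 29 tx -12.0 10.0 ty -58.0 45.0
144 19 tx -7.0 12.0 ty -56.0 65.0
k_side_970.png 250 142
k_top_975.png 129 217
```

```bash
python3 -m jog '[{"slide":[-0.0025,0.009,0],"roll":0.01,"fingers":-1},{"slide":[0,0,-0.02],"roll":0,"fingers":-1},{"slide":[0,0,0],"roll":0,"fingers":-1}]'|egrep 'ee|cont|time|rot|wid'; python3 kn.py
```

```text
time_s: 10.12
ee_pos: [471.2, 266.9, 50.3]
tool_rot: [0.933, -2.998, 0.001]
contact_force: [-0.1, 0.2, -0.1]
grip_width: 85.6
[471.18063184 266.91080656  50.32902272] tool y deg 124.58284074634618 tilt [-0.002 -0.001 -1.   ] q7 1.6701410472676765
8 41 tx -25.0 21.0 ty -30.0 -2.0
16 42 tx -23.0 31.0 ty -26.0 -2.0
24 34 tx -20.0 29.0 ty -15.0 -0.0
32 42 tx -23.0 30.0 ty -12.0 8.0
40 5 tx -8.0 20.0 ty -14.0 -1.0
80 6 tx -13.0 9.0 ty -49.0 49.0
88 25 tx -13.0 9.0 ty -57.0 45.0
96 29 tx -19.0 12.0 ty -59.0 51.0
104 26 tx -13.0 8.0 ty -58.0 43.0
112 31 tx -13.0 11.0 ty -61.0 48.0
120 18 tx -8.0 10.0 ty -57.0 63.0
128 27 tx -16.0 12.0 ty -77.0 70.0
136 64 tx -14.0 16.0 ty -80.0 74.0
144 58 tx -17.0 16.0 ty -79.0 74.0
k_side_1018.png 248 140
k_top_1022.png 125 219
```

```bash
python3 -m jog '[{"slide":[0.001,-0.002,-0.02],"roll":0,"fingers":-1},{"slide":[0,0,-0.018],"roll":0,"fingers":-1},{"slide":[0,0,-0.008],"roll":0,"fingers":-1},{"slide":[0,0,0],"roll":0,"fingers":-1}]'|egrep 'ee|cont|time|wid'; python3 kn.py
```

```text
time_s: 10.72
ee_pos: [472.8, 264.7, 4.3]
contact_force: [-0.1, 0.2, -0.4]
grip_width: 85.1
[472.80541117 264.74268101   4.34018787] tool y deg 124.56162883834762 tilt [-0.001 -0.001 -1.   ] q7 1.6886404866355134
8 28 tx -16.0 21.0 ty -24.0 4.0
16 43 tx -14.0 33.0 ty -26.0 3.0
24 26 tx -17.0 30.0 ty -12.0 5.0
32 42 tx -21.0 31.0 ty -50.0 46.0
40 22 tx -15.0 26.0 ty -55.0 53.0
48 28 tx -14.0 11.0 ty -60.0 50.0
56 28 tx -15.0 10.0 ty -60.0 47.0
64 34 tx -15.0 7.0 ty -60.0 50.0
72 16 tx -10.0 8.0 ty -58.0 53.0
80 20 tx -8.0 11.0 ty -74.0 64.0
88 49 tx -14.0 13.0 ty -79.0 70.0
96 49 tx -15.0 16.0 ty -77.0 67.0
104 48 tx -14.0 17.0 ty -76.0 65.0
112 43 tx -16.0 18.0 ty -76.0 66.0
120 53 tx -14.0 18.0 ty -75.0 62.0
128 55 tx -14.0 19.0 ty -75.0 63.0
136 56 tx -17.0 12.0 ty -76.0 61.0
144 24 tx -15.0 22.0 ty -68.0 55.0
k_side_1078.png 249 140
k_top_1082.png 126 218
```

```bash
python3 -m jog '[{"slide":[0,0,-0.002],"roll":0,"fingers":1},{"slide":[0,0,0],"roll":0,"fingers":1},{"slide":[0,0,0],"roll":0,"fingers":1},{"slide":[0,0,0],"roll":0,"fingers":1},{"slide":[0,0,0],"roll":0,"fingers":1},{"slide":[0,0,0],"roll":0,"fingers":1},{"slide":[0,0,0],"roll":0,"fingers":1},{"slide":[0,0,0],"roll":0,"fingers":1}]'|egrep 'ee|forc|time|wid'; python3 kn.py|head -8;ls pics|grep k_side|tail -1
```

```text
time_s: 11.82
ee_pos: [473.4, 265.0, 3.1]
contact_force: [-0.9, -0.4, 5.3]
grip_width: 12.2
grasp_force: 61.7
[473.37221346 265.03712077   3.13375991] tool y deg 124.56327924370537 tilt [ 0.  0. -1.] q7 1.6893401721432675
8 35 tx -27.0 28.0 ty -28.0 5.0
16 45 tx -22.0 31.0 ty -27.0 -1.0
24 24 tx -22.0 31.0 ty -18.0 -1.0
32 39 tx -24.0 34.0 ty -22.0 13.0
40 17 tx -9.0 30.0 ty -25.0 12.0
48 24 tx -10.0 9.0 ty -26.0 16.0
56 14 tx -10.0 9.0 ty -24.0 15.0
k_side_970.png
```

View picture.

```bash
python3 -m jog '[{"slide":[0,0,0.03],"roll":0,"fingers":1},{"slide":[0,0,0.05],"roll":0,"fingers":1},{"slide":[0,-0.02,0.05],"roll":-0.184,"fingers":1},{"slide":[0,-0.02,0],"roll":-0.184,"fingers":1},{"slide":[0,-0.02,0],"roll":-0.184,"fingers":1},{"slide":[0,-0.02,0],"roll":-0.185,"fingers":1},{"slide":[0,0,0],"roll":0,"fingers":1},{"slide":[0,0,0],"roll":0,"fingers":1}]'|egrep 'ee|forc|time|wid'
python3 - <<'E'
from h import *
s=observe();e=s['ee_pos'];Rm=cv2.Rodrigues(s['tool_rot'])[0];print(e,np.degrees(np.arctan2(Rm[1,1],Rm[0,1])))
W=[]
for n in('side','top'):
    p,D=camera(n);c=get_calibration(n);u,v=np.clip(proj(c,e+[0,0,20])[0].astype(int),[45,50],[595,430]);np.savez(n+'k.npz',p=p,d=D)
    W.append(cv2.resize(p[v-50:v+50,u-45:u+45,::-1],(396,440),interpolation=2));print(n,u-45,v-50)
cv2.imwrite('pics/held.png',np.hstack(W))
E
```

```text
time_s: 12.92
ee_pos: [472.9, 185.9, 132.6]
contact_force: [0.1, 0.7, 0.4]
grip_width: 11.7
grasp_force: 61.0
[472.92789186 185.85282251 132.58875377] 82.53984855210012
side 251 122
top 155 206
```

View pics/held.png

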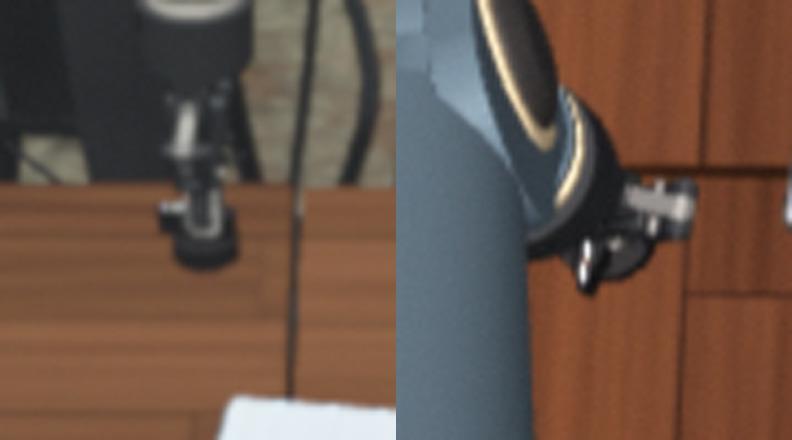

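The knob is held upright with the skirt level: side view at (200,245), and in the top view the beak at (588,275) pointing to -x. Now measuring the knob's offset in the gripper and the shaft, both in the same cameras.

```bash
python3 - <<'E'
from h import *
from scipy.optimize import least_squares
e=observe()['ee_pos'];print(e)
for n in('side','top'):
    z=np.load(n+'k.npz');P=cloud(get_calibration(n),z['d']);D=z['d']
    m=(abs(P[...,0]-e[0])<50)&(abs(P[...,1]-e[1])<50)&(D>0)&(P[...,2]>115)&(P[...,2]<175);Q=P[m]
    for a in range(115,175,6):
        k=Q[(Q[:,2]>=a)&(Q[:,2]<a+6)]
        if len(k):print(n,a,len(k),'x',k[:,0].min().round(1),k[:,0].max().round(1),'y',k[:,1].min().round(1),k[:,1].max().round(1))
    k=Q[(Q[:,2]>129)&(Q[:,2]<145)]
    if n=='side' and len(k)>9:
        f=least_squares(lambda c:np.hypot(k[:,0]-c[0],k[:,1]-c[1])-24,[e[0],e[1]],loss='soft_l1');print('skirt c',f.x,np.abs(f.fun).mean())
    z=np.load(n+'0.npz');P=cloud(get_calibration(n),z['d'])
    m=(abs(P[...,0]-515)<25)&(abs(P[...,1]+12)<25)&(P[...,2]>71);Q=P[m];print(n,'shaft',len(Q),'min',Q.min(0).round(1),'max',Q.max(0).round(1),'mean',Q.mean(0).round(1))
    top=Q[Q[:,2]>83];print('  top pts',len(top),top.mean(0).round(1),top.min(0).round(1),top.max(0).round(1))
E
```

```text
[472.97299847 186.02524403 132.62654966]
side 127 17 x 455.7 492.8 y 161.6 175.1
side 133 27 x 452.7 498.6 y 160.4 191.0
side 139 39 x 452.7 498.2 y 162.2 193.3
side 145 49 x 443.2 496.2 y 161.3 190.7
side 151 23 x 443.6 495.8 y 172.7 189.5
side 157 21 x 444.4 496.2 y 167.9 188.1
side 163 36 x 444.5 496.5 y 163.4 193.2
side 169 13 x 463.7 490.9 y 163.4 188.6
skirt c [475.4383229  188.07466424] 2.3034937358695617
side shaft 25 min [516.2 -18.6  71.8] max [524.9  -2.1  87. ] mean [520.2 -12.6  81. ]
  top pts 13 [520.3 -10.6  85. ] [516.3 -18.3  83.7] [524.9  -2.1  87. ]
top 127 7 x 449.6 464.9 y 162.6 185.4
top 133 3 x 455.8 458.1 y 166.2 170.1
top 139 23 x 450.1 465.9 y 161.1 200.4
top 145 52 x 443.4 466.9 y 163.8 204.3
top 151 10 x 440.6 461.3 y 172.5 187.0
top 157 14 x 439.7 463.2 y 174.2 189.8
top 163 48 x 440.6 464.3 y 172.9 193.5
top 169 11 x 442.2 465.4 y 169.3 190.1
top shaft 32 min [510.1 -18.6  71.2] max [521.7  -4.9  91.1] mean [514.3 -11.8  83.8]
  top pts 21 [514.9 -11.2  87.2] [510.1 -17.   83.2] [519.   -5.5  91.1]
```

```bash
python3 -m jog '[{"slide":[0.01,-0.049,0],"roll":0,"fingers":1},{"slide":[0.01,-0.049,0],"roll":0,"fingers":1},{"slide":[0.01,-0.049,0],"roll":0,"fingers":1},{"slide":[0.0115,-0.05,0],"roll":-0.005,"fingers":1},{"slide":[0,0,-0.02],"roll":0,"fingers":1},{"slide":[0,0,-0.01],"roll":0,"fingers":1},{"slide":[0,0,0],"roll":0,"fingers":1}]'|egrep 'ee|forc|time|wid'
python3 - <<'E'
from h import *
s=observe();e=s['ee_pos'];Rm=cv2.Rodrigues(s['tool_rot'])[0];print(e,np.degrees(np.arctan2(Rm[1,1],Rm[0,1])))
p,D=camera('side');c=get_calibration('side')
P=cloud(c,D);Q=P[(abs(P[...,0]-e[0])<60)&(abs(P[...,1]-e[1])<50)&(P[...,2]>68)]
for a in range(68,140,6):
    k=Q[(Q[:,2]>=a)&(Q[:,2]<a+6)]
    if len(k):print(a,len(k),'x',k[:,0].min().round(1),k[:,0].max().round(1),'y',k[:,1].min().round(1),k[:,1].max().round(1))
u,v=proj(c,e)[0].astype(int);cv2.imwrite('pics/hov.png',cv2.resize(p[v-35:v+25,u-40:u+40,::-1],None,fx=8,fy=8,interpolation=2));print(u-40,v-35)
E
```

```text
time_s: 13.9
ee_pos: [514.1, -11.0, 102.0]
contact_force: [-0.0, 0.1, 1.0]
grip_width: 11.9
grasp_force: 61.1
[514.05794353 -10.95976083 102.02078048] 82.18812393867016
68 7 x 490.4 524.6 y -45.5 -11.5
74 6 x 516.3 524.6 y -18.4 -10.7
80 4 x 516.4 524.7 y -17.5 -11.2
92 3 x 511.9 517.5 y -32.0 -31.1
98 22 x 494.8 539.3 y -35.5 -10.9
104 29 x 495.0 539.4 y -37.8 -12.3
110 63 x 489.2 539.5 y -37.1 -9.0
116 38 x 483.6 534.3 y -35.8 -5.3
122 28 x 484.0 537.1 y -24.5 -6.7
128 36 x 484.2 537.0 y -30.7 -0.6
134 41 x 486.8 537.3 y -31.5 -1.8
268 191
```

View pics/hov.png

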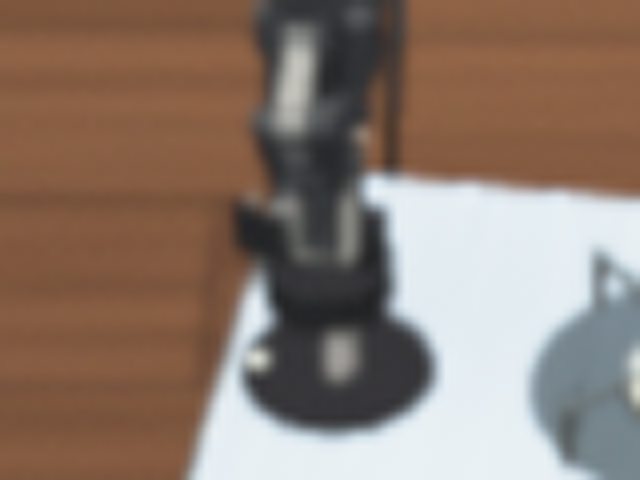

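The shaft at crop (340,355) is a little to the right of the skirt centre at (330,290). That's about +2 mm in x, so I'll correct it and lower by feel.

```bash
python3 -m jog '[{"slide":[0.0022,0,-0.005],"roll":0,"fingers":1},{"slide":[0,0,-0.006],"roll":0,"fingers":1},{"slide":[0,0,0],"roll":0,"fingers":1}]'|egrep 'ee|cont'; for i in 1 2 3 ; do python3 -m jog '[{"slide":[0,0,-0.002],"roll":0,"fingers":1},{"slide":[0,0,0],"roll":0,"fingers":1}]'|egrep 'ee|cont'; done
```

```text
ee_pos: [516.4, -12.0, 91.4]
contact_force: [-0.2, 0.5, -0.5]
ee_pos: [516.7, -12.2, 89.8]
contact_force: [-0.0, 0.4, -0.2]
ee_pos: [516.9, -12.1, 87.9]
contact_force: [0.3, -0.1, -0.3]
ee_pos: [517.3, -11.7, 86.3]
contact_force: [-0.2, 1.7, 5.4]
```

```bash
for i in 1 2 ; do python3 -m jog '[{"slide":[0,0,-0.001],"roll":0,"fingers":1},{"slide":[0,0,0],"roll":0,"fingers":1}]'|egrep 'ee|cont'; done
```

```text
ee_pos: [517.1, -11.2, 85.0]
contact_force: [1.0, 2.1, 0.5]
ee_pos: [516.8, -11.2, 83.7]
contact_force: [0.9, 3.5, 0.6]
```

```bash
python3 -m jog '[{"slide":[0,0.0007,-0.002],"roll":0,"fingers":1},{"slide":[0,0,0],"roll":0,"fingers":1}]'|egrep 'ee|cont'; for i in 1 2 ; do python3 -m jog '[{"slide":[0,0,-0.002],"roll":0,"fingers":1},{"slide":[0,0,0],"roll":0,"fingers":1}]'|egrep 'ee|cont'; done
```

```text
ee_pos: [516.7, -11.2, 81.5]
contact_force: [0.8, 3.5, -0.2]
ee_pos: [516.7, -11.2, 79.6]
contact_force: [1.7, 5.4, -0.5]
ee_pos: [516.8, -11.2, 77.7]
contact_force: [0.5, 5.3, 0.6]
```

```bash
python3 -m jog '[{"slide":[0,0.001,-0.001],"roll":0,"fingers":1},{"slide":[0,0,0],"roll":0,"fingers":1}]'|egrep 'ee|cont'; for i in 1 2 3 4; do python3 -m jog '[{"slide":[0,0,-0.0015],"roll":0,"fingers":1},{"slide":[0,0,0],"roll":0,"fingers":1}]'|egrep 'ee|cont'; done
```

```text
ee_pos: [516.7, -11.0, 76.7]
contact_force: [-0.8, 2.0, -0.4]
ee_pos: [516.8, -11.0, 75.6]
contact_force: [-1.2, 2.7, 5.0]
ee_pos: [516.8, -11.0, 74.2]
contact_force: [-2.7, 2.1, 7.7]
ee_pos: [516.8, -11.0, 72.8]
contact_force: [-1.6, 1.7, 7.5]
ee_pos: [516.9, -11.0, 71.4]
contact_force: [-2.3, 2.5, 8.6]
```

```bash
for i in 1 2 3; do python3 -m jog '[{"slide":[0.0003,0,-0.0012],"roll":0,"fingers":1},{"slide":[0,0,0],"roll":0,"fingers":1}]'|egrep 'ee|cont'; done; python3 -m jog '[{"slide":[0,0,0],"roll":0,"fingers":1},{"slide":[0,0,0],"roll":0,"fingers":1},{"slide":[0,0,0],"roll":0,"fingers":1}]'
```

```text
ee_pos: [516.8, -11.0, 70.3]
contact_force: [-2.8, 1.3, 9.0]
ee_pos: [517.0, -11.0, 69.9]
contact_force: [-5.0, 1.4, 16.5]
ee_pos: [517.1, -11.0, 69.7]
contact_force: [-7.9, 2.8, 26.6]
time_s: 18.7
ee_pos: [517.1, -11.0, 69.7]
tool_rot: [-0.219, -3.132, -0.002]
contact_force: [-8.5, 2.7, 25.6]
grip_width: 12.0
grasp_force: 64.5
```

The shaft is at its hard stop: 6 mm travelled past home, and 26 N of force. One last look before handing in.

```bash
python3 - <<'E'
from h import *
p,D=camera('side');cv2.imwrite('pics/fin.png',cv2.resize(p[170:390,250:410,::-1],None,fx=2.7,fy=2.7,interpolation=2))
P=cloud(get_calibration('side'),D);Q=P[(P[...,0]>525)&(P[...,0]<565)&(P[...,1]>-180)&(P[...,1]<-95)&(P[...,2]>70)&(P[...,2]<130)]
for y in range(-180,-95,10):
    k=Q[(Q[:,1]>=y)&(Q[:,1]<y+10)];print(y,len(k),np.median(k[:,2]).round(1),k[:,2].max().round(1))
E
```

```text
-180 44 79.9 84.5
-170 39 80.2 84.6
-160 38 80.3 85.5
-150 41 80.7 84.6
-140 21 80.2 83.9
-130 27 82.2 93.8
-120 13 80.1 91.4
-110 23 80.7 84.7
-100 7 82.7 84.3
```

View pics/fin.png

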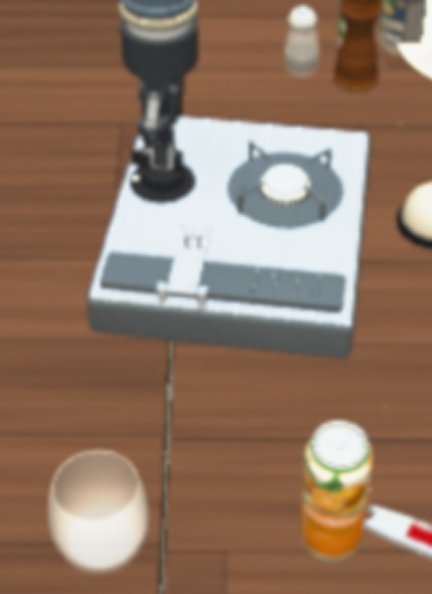

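The hasp is flat (strap level at about 80 mm from hinge to tip, staple through at (193,240)). The knob is seated and pressed at (160,180), and the glass, can and shaker are where they stood.

```bash
python3 -c "
from bench import *
print(finish_job())"
```

```text
the job is handed in; nothing more can be done
None
```

I handed the job in at about 19 s on the robot's clock. The hasp is closed flat over the staple, and the knob is home on the D-shaft and held pressed to its hard stop. The shaker, can and glass look undisturbed; the hand-in returned no verdict.

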